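Scan the test plate, then hold the exposure shutter half open

ROBOT

A 6-joint arm with a two-finger parallel gripper is mounted at the origin on a cart in front of the work surface, level with it; the furniture and walls round the work are solid. World frame = base frame: x ahead of the robot, y to its left, z up, the work surface at z = 0. Lengths are in mm, angles in rad, forces in N, time in s.
With the tool pointing down it reaches from about 275 to 825 mm from the base axis. Payload 4.9 kg.
Tool frame: the origin (TCP) lies at the very end of the fingers, on their centre line; the grasp point (between the pads) lies 19 mm behind it; z points along the fingers, y is the line along which they close (so a half turn about z gives the same grasp; the last joint's range is limited). The gripper opens to 85 mm and grips with 20 to 120 N. Pads are 22 mm wide; open, the fingers measure 114 mm over their backs; the gripper's body (76 mm by 85 mm) begins 54 mm behind the grasp point. The pads swing forward as they close: fully open they stand 13 mm farther back than shut.
Start: joints at [-1.334, 0.326, -0.193, 1.052, 0, 1.437], TCP at [199.311, -512.634, 231.281] pointing down, gripper open.
Joint ranges: [-2.65, 2.65], [-0.97, 1.79], [-1.3, 1.35], [-1.93, 2.1], [-1.47, 1.37], [-3.14, 3.14]. Speed limits (rad/s): [2.57, 2.57, 3.14, 3.14, 3.14, 3.14].

INTERFACE

Orientations are given as a unit quaternion [x, y, z, w].
In Python, from plant import * gives the robot as it stands. Calls block until the motion is done:
- goto(position, orientation): joint-space move of the TCP to a pose.
- move_linear(position, orientation=None, vel=150): straight line of the TCP; orientation=None keeps the orientation; vel is the mean speed in mm/s.
- move_joints(angles): joint-space move.
- command_gripper(opening, effort=None): finger opening in mm; effort is the grip in N (None keeps the last); returns when the fingers have stopped.
- sleep(seconds).
- ik(position, orientation): joint angles nearest the present ones, or None.
- observe(): the state.
- camera(name): name is "side" or "top"; returns a dict with "color" (420x560x3 uint8, red, green, blue), "mtx" (3x3 intrinsics, pixels), "k1" (the pictures are not rectified: a ray, as slopes to the right and down, at radius r is drawn at 1 + k1 r^2 times it, then the intrinsics apply), "R" (3x3) and "t" (3): a world point X has camera coordinates R X + t. Camera axes: x right, y down, z forward; pixel columns grow to the right and rows downward; lengths in mm; the calibration is good to about 2 mm. A picture is of the moment at which its call begins. There is no depth.
A pose or a line that the arm cannot do raises Unreachable and nothing moves.
- finish_job(): hands the job in; it is judged then, once.
The state is a dict: "t": time; "joint_positions": joint angles; "qvel": joint speeds; "joint_torque": joint torques, N m; "eef_pos": TCP position; "orientation": TCP orientation; "ft_force": force on the tool from outside, world axes, zero at the start; "wrist_torque": the same for the moment, N m; "gripper_width": finger opening in mm; "grasp_force": force on a finger pad.
Only numpy, scipy, OpenCV 4.12 (cv2) and the standard library are available. Lean on these libraries where they do the work, as an engineer would, in place of code of your own. Each camera call takes 0.05 s, during which the arm holds its last target. There are 200 camera calls.

TASK

Log the green test plate on the small UV exposure unit and start its half-plate exposure. Take the hand scanner from its dock and, with the shutter still closed, hold it level and steady for about a second some 7 cm straight above the plate's bar label, its window over the middle of the label and its wide head lying along the row of bars; set it back down in its dock without touching the unit with it and let go. Then slide the black spring-loaded shutter handle to the red half mark without running clearly past it, which would spoil the plate, and finish while still holding it steady there (released, it snaps shut); leave the other things where they are.

Things in the scene. Friction and masses are not known exactly. Their poses are not given: they have to be found in the camera images.
- unit: Grey box with an aluminium deck, 180 (its x) x 200 (y) x 126 mm high, fixed. Origin under its centre on the table; x from its front (robot side) to its back, y to its left, z up. Glass window 70 x 80 mm round x 0.012, y -0.040, with the green plate fixed on it between four 5 mm high magnets; dark shutter under the glass. Slot along y at x -0.060, scale in front of it.
- label (a point): Centre of the white bar label (46 mm along the unit's y, 20 mm along its x) on the plate, z 0.128 above the table; axes as the unit's. The bars are lines along the unit's x, set in a row along its y.
- half_mark (a point): Point on the deck (z 0.126) on the slot's centre line level with the long red half mark; axes as the unit's. The handle's centre stands over it when the shutter is half open.
- shutter (a joint): Travel of the sprung shutter in m: 0 closed (on its stop, as it starts), 0.040 half, 0.080 fully open. It slides along the unit's +y. The spring pulls it shut with about 4 N when closed, 9 N at half, 14 N fully open; let go, it snaps shut.
- shutter_grip (a point): Middle of the shutter's black upright handle, a rounded block 16 mm thick along the slide (unit's y), 26 mm wide along the unit's x, reaching from 5 to 38 mm above the deck. The point is 24 mm above the deck (z 0.150), moves with the handle and has the unit's axes. The deck beside the handle is clear on both sides along y.
- scanner: Black cordless bar-code scanner, loose, 0.13 to 0.21 kg, lying level on its dock; it reads by itself, no trigger. Origin: middle of the handle's underside, near the centre of mass; x along the handle to the head, z up. Handle x -0.068 to 0.038, 34 mm wide, 26 mm high: grip it across the width at the origin. Head x 0.038 to 0.078, 64 mm wide, z -0.007 to 0.025.
- scanner_window (a point): Centre of the red reading window on the underside of the scanner's head, at scanner x 0.058, y 0, z -0.0075; it looks straight down along the scanner's -z, its scan line along the scanner's y.
- dock: Grey charging dock on a black foot, fixed to the table, foot 124 x 84 x 10 mm, with a 28 mm wide saddle. Origin on the table under the scanner's origin, x as the scanner's when docked, z up.
- dock_seat (a point): Top of the dock's saddle, z 0.030, where the scanner's origin rests; axes as the dock's. Flared ears beside the handle (x -0.062 to -0.040 and 0.020 to 0.033, tops z 0.043) leave 4 mm per side; head and back stop (x -0.074, top z 0.039) leave 5 mm lengthwise. Between the ears (x -0.040 to 0.020) fingers have room down to z 0.015.
- ink_tub: White ink tub with lid, 72 mm across, 71 mm high, loose, a bystander. Origin under its centre.
- black_tub: Small black ink tub with lid, 55 mm across, 51 mm high, on the papers, loose, a bystander. Origin under its centre.
- cup: White ink cup, 64 mm across, 65 mm high, loose, a bystander. Origin under its centre.
- pen: Red and white marker lying on the papers, loose, a bystander. Origin under its centre.

How it is judged:
By the outcome, as a careful person would: the job done as asked, in the order asked, and still so for the second after the job is handed in, while the arm keeps its last pose, push and grip.
It also fails if it takes over 72 s, if anything falls off the work surface, if the arm or the gripper's body presses on something with over 40 N, if the wrist force passes 120 N, or if a joint passes its speed limit or range.

## Working session

There is one attempt and no reset: what is moved stays moved. The work goes in short steps, each a Python script; the robot and the scene stay as the last script left them, time stands still between calls to the robot, and variables do not carry over. Pictures are saved under pics/ and viewed, at most 10 in all, crops included, and the job is handed in when it is done.

```bash
ls; mkdir -p pics
python3 - <<'E'
from plant import *
import cv2,numpy as np,pickle
d={n:camera(n) for n in("side","top")}
pickle.dump(d,open("c0.pkl","wb"))
for n in d:
    cv2.imwrite(f"pics/{n}0.png",cv2.resize(d[n]["color"][:,:,::-1],(784,588),interpolation=cv2.INTER_CUBIC))
    print(n,d[n]["mtx"].tolist(),d[n]["k1"],d[n]["R"].round(3).tolist(),d[n]["t"])
o=observe();print(o)
E
```

```text
pics
side [[446.11729421650784, 0.0, 280.82562993118944], [0.0, 446.11729421650784, 209.5012651914577], [0.0, 0.0, 1.0]] -0.10655925085402426 [[-0.854, -0.521, 0.005], [-0.233, 0.373, -0.898], [0.465, -0.768, -0.44]] [ 419.97840803  219.67686687 1331.23794946]
top [[427.3333106062264, 0.0, 282.1121718697337], [0.0, 427.3333106062264, 215.0720802318022], [0.0, 0.0, 1.0]] 0.03613422215584788 [[-0.022, -1.0, -0.009], [-0.989, 0.023, -0.143], [0.143, 0.006, -0.99]] [  30.48914159  486.05321068 1254.49182445]
{'t': 0.1, 'joint_positions': array([-1.33418729e+00,  3.26859582e-01, -1.93494949e-01,  1.05198928e+00,
        4.51181626e-05,  1.43656239e+00]), 'qvel': array([-0.00152393, -0.00091321,  0.00445667,  0.00138663, -0.00042523,
        0.00087144]), 'joint_torque': array([ 1.16501174e-03, -4.44239223e+01,  2.63037926e+01,  7.84752890e-03,
       -1.42179424e-04,  1.58190892e-05]), 'eef_pos': array([ 199.20385589, -512.0997802 ,  230.58147609]), 'orientation': array([ 9.82858341e-01,  1.84360738e-01, -1.70591702e-05, -7.73883445e-04]), 'ft_force': array([-0.34931846,  0.10836748, -1.26476483]), 'wrist_torque': array([-0.00656126,  0.03134027,  0.01483358]), 'grasp_force': 0.0, 'gripper_width': 85.29481661801971}
```

View pics/top0.png

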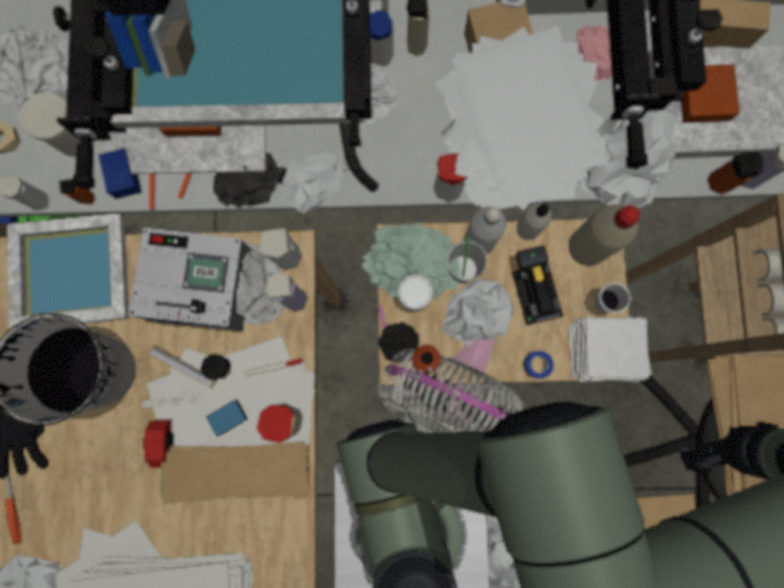

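View pics/side0.png

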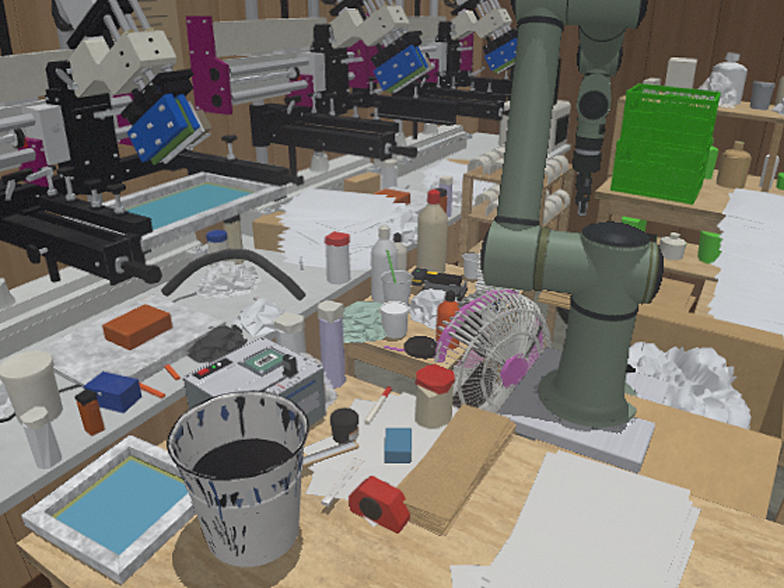

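The top view shows the unit at about (187,278), with its handle at (197,307) and the label at (206,271). The dock and scanner appear to be the black object at (537,285). In the side view the unit is at (255,375) and the dock at about (438,280). I'll zoom in on both.

Run:
```python
import cv2,numpy as np,pickle
d=pickle.load(open("c0.pkl","rb"))
def crop(n,x,y,w,h,s):
    return cv2.resize(d[n]["color"][y:y+h,x:x+w,::-1],(w*s,h*s),interpolation=cv2.INTER_NEAREST)
# top: unit and dock, each 90x75 -> x4
a=np.hstack([crop("top",88,160,98,74,4),crop("top",340,160,98,74,4)])
b=np.hstack([crop("side",125,235,112,74,4)[:,:392],crop("side",262,180,98,74,4)])
cv2.imwrite("pics/z.png",np.vstack([a,b]))
```

```text
(no output)
```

View pics/z.png

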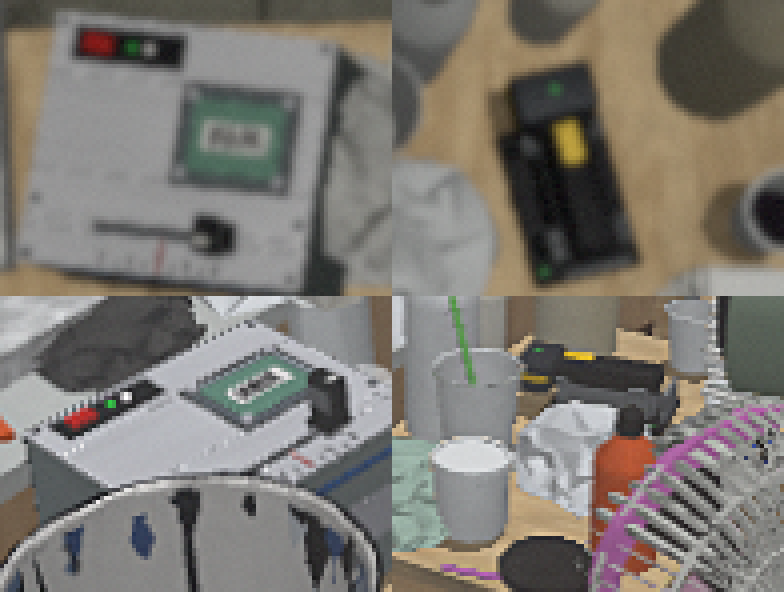

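The crops resolve both items. The scanner's head LED is at top-view px (380.5,182.5) and its yellow patch at (384.5,195.5), with the head pointing away from the robot. The half mark is at top (128,224) and the label at about (147,194). The handle is at about (141,218).

```bash
cat > h.py <<'E'
import cv2,numpy as np
def ray(c,p):
    K=c["mtx"];d=(np.array(p,float)-[K[0,2],K[1,2]])/[K[0,0],K[1,1]]
    s=d.copy()
    for _ in range(20): s=d/(1+c["k1"]*(s@s))
    o=-c["R"].T@c["t"]; return o,c["R"].T@np.array([s[0],s[1],1.])
def plane(c,p,z):
    o,v=ray(c,p); return o+v*(z-o[2])/v[2]
def tri(a,p,b,q):
    o1,v1=ray(a,p);o2,v2=ray(b,q)
    s=np.linalg.lstsq(np.c_[v1,-v2],o2-o1,rcond=None)[0]
    A,B=o1+v1*s[0],o2+v2*s[1]; return (A+B)/2,np.linalg.norm(A-B)
def blob(c,lo,hi,p,r):
    """HSV mask in window radius r round p; component nearest p with >=3 px: mask, centroid, area"""
    m=cv2.inRange(cv2.cvtColor(c["color"],cv2.COLOR_RGB2HSV),lo,hi)
    w=np.zeros_like(m);x,y=map(int,p);w[y-r:y+r+1,x-r:x+r+1]=255;m&=w
    n,l,s,ce=cv2.connectedComponentsWithStats(m)
    k=min((i for i in range(1,n) if s[i,4]>=3),key=lambda i:np.hypot(*(ce[i]-p))-0.05*s[i,4])
    return (l==k).astype(np.uint8),ce[k],s[k,4]
E
python3 - <<'E'
from h import *
import pickle
np.set_printoptions(precision=1,suppress=True)
d=pickle.load(open("c0.pkl","rb"));T,S=d["top"],d["side"]
Y=((18,110,90),(35,255,255));G=((50,90,60),(75,255,255));W=((0,0,130),(180,60,255))
R=((165,50,80),(180,255,255));R0=((0,60,80),(8,255,255));P=((70,50,40),(95,255,170))
def pair(n,c,pt,ps,r):
    m,a,A=blob(T,*c,pt,r);m2,b,B=blob(S,*c,ps,r)
    X,g=tri(T,a,S,b);print(n,a,A,b,B,X,"gap",g); return m,m2
def rect(m,z,n):
    c=max(cv2.findContours(m,0,cv2.CHAIN_APPROX_NONE)[0],key=len)[:,0]
    q=np.array([plane(T,p,z)[:2] for p in c],np.float32);r=cv2.minAreaRect(q);print(n,"rect",np.array(r[0]),np.array(r[1]),r[2])
y,_=pair("yellow",Y,(384.5,195.5),(309,195),8);rect(y,56,"yellow")
def tr(n,f):
    try:f()
    except Exception as e:print(n,"fail",e)
tr("led",lambda:pair("led",G,(380.5,182.5),(299,193.5),5))
for nm,c in(("R",R),("R0",R0)): tr(nm,lambda:pair("half"+nm,c,(128,224),(200.5,276),6))
def pl():
    m,m2=pair("plate",P,(147,194),(189,258),20)
    # label = filled hole
    h=[]
    for M,n in((m,'t'),(m2,'s')):
        f=cv2.morphologyEx(M,cv2.MORPH_CLOSE,np.ones((2,2)));c=max(cv2.findContours(f,0,2)[0],key=cv2.contourArea)
        F=np.zeros_like(M);cv2.drawContours(F,[c],-1,1,-1);mo=cv2.moments(F,True);h.append((mo['m10']/mo['m00'],mo['m01']/mo['m00']))
        H=cv2.morphologyEx(F&(1-f),cv2.MORPH_OPEN,np.ones((3,3)));mo=cv2.moments(H,True);h.append((mo['m10']/mo['m00'],mo['m01']/mo['m00']))
        if n=='t': rect(F,127,"plate");rect(H,128,"label")
    print("platefill",tri(T,h[0],S,h[2]),"label",tri(T,h[1],S,h[3]),h)
tr("plate",pl)
# handle & dark blobs in top
D=((0,0,0),(180,255,55))
m,a,A=blob(T,*D,(141,218),9);rect(m,164,"handle");print(a,A)
m,a,A=blob(S,*D,(207,260),12);print("handleside",a,A,cv2.boundingRect(m))
m,a,A=blob(T,(0,0,0),(180,255,75),(382,200),32);rect(m,30,"dockdark");print(A)
h=m.copy();h[188:]=0;rect(h,55,"head")
# unit deck outline (light grey)
m,a,A=blob(T,(0,0,120),(180,45,200),(120,198),45);rect(m,126,"deck");print(A)
# scanner rows of dark mask
for r in range(174,236,4):
    print(r,"".join("%3d"%(v) for v in []),(T["color"][r,362:404].max(1)//10).tolist())
E
```

```text
yellow [384.2 195.1] 69 [308.3 194.5] 15 [ 537.7 -286.3   52.2] gap 1.5229474261122313
yellow rect [ 536.3 -285.7] [31.9 19.5] 10.703094482421875
led [380.5 181.5] 4 [298. 193.] 3 [ 579.7 -277.6   52.2] gap 1.7671546072019686
R fail min() iterable argument is empty
R0 fail min() iterable argument is empty
plate [146.6 194.4] 237 [188.7 257.3] 143 [543.4 401.5 123.1] gap 3.074509874378917
plate rect [538.9 397.6] [66.  53.1] 83.83953094482422
label rect [538.9 397.2] [51.4 27.2] 82.88154602050781
platefill (array([541.1, 399.7, 120.6]), np.float64(2.584258104404001)) label (array([540.8, 399.5, 122.1]), np.float64(1.636598769249475)) [(147.46265060240964, 195.24096385542168), (147.27011494252875, 195.10344827586206), (189.91774891774892, 258.0779220779221), (190.16867469879517, 257.67469879518075)]
handle rect [467.6 400.9] [22.4 19.1] 88.65198516845703
[141.5 218.3] 48
handleside [206.9 261.6] 75 (202, 253, 10, 16)
dockdark rect [ 516.8 -282.6] [157.9  80.9] 11.085596084594727
1186
head rect [ 578.4 -272.6] [65.6 33.6] 88.5533676147461
deck rect [535.6 441.8] [200.8 181.6] 82.5739669
[... 1761 characters left out ...]
 3, 1, 1, 2, 3, 3, 3, 4, 3, 3, 3, 3, 4, 5, 6, 6, 8, 11, 14, 15, 15]
222  [16, 16, 15, 13, 13, 15, 16, 16, 15, 15, 13, 9, 4, 2, 2, 1, 2, 4, 6, 7, 7, 5, 3, 2, 2, 2, 2, 2, 3, 3, 2, 2, 2, 2, 3, 3, 4, 4, 5, 9, 13, 14]
226  [16, 15, 15, 15, 15, 16, 16, 16, 16, 16, 15, 12, 8, 4, 4, 5, 5, 4, 3, 4, 3, 3, 4, 4, 4, 4, 5, 5, 6, 6, 6, 7, 7, 7, 7, 8, 8, 9, 10, 11, 13, 15]
230  [16, 16, 16, 16, 17, 17, 17, 16, 16, 16, 16, 15, 13, 9, 5, 4, 4, 5, 6, 7, 8, 10, 11, 11, 12, 13, 14, 14, 14, 14, 15, 14, 14, 14, 14, 15, 15, 15, 15, 15, 15, 15]
234  [15, 16, 16, 16, 16, 16, 16, 16, 16, 16, 16, 15, 15, 16, 16, 16, 16, 16, 16, 16, 15, 15, 15, 15, 15, 16, 16, 16, 16, 16, 15, 15, 15, 15, 15, 15, 15, 15, 16, 16, 16, 16]
```

The deck rectangle measures 200.8 × 181.6 mm, which matches the text, and gives a unit yaw of −7.4°. I'll take one contrast-stretched crop to fix the scanner's centreline and ends.

Run:
```python
from h import *
import pickle
d=pickle.load(open("c0.pkl","rb"))
def crop(n,x,y,w,h,s,g):
    i=np.clip(d[n]["color"][y:y+h,x:x+w,::-1].astype(float)/g,0,1)**.6*255
    return cv2.resize(i.astype(np.uint8),(w*s,h*s),interpolation=cv2.INTER_CUBIC)
a=np.hstack([crop("top",360,172,44,64,9,110),crop("side",290,186,64,64,6,150)[:384] if 0 else cv2.resize(crop("side",290,186,44,32,9,150),(396,288))[:288] if 0 else np.vstack([crop("side",290,186,44,32,9,150),crop("top",118,210,44,32,9,255)])])
cv2.imwrite("pics/z2.png",a);print(a.shape)
```

```text
(576, 792, 3)
```

View pics/z2.png

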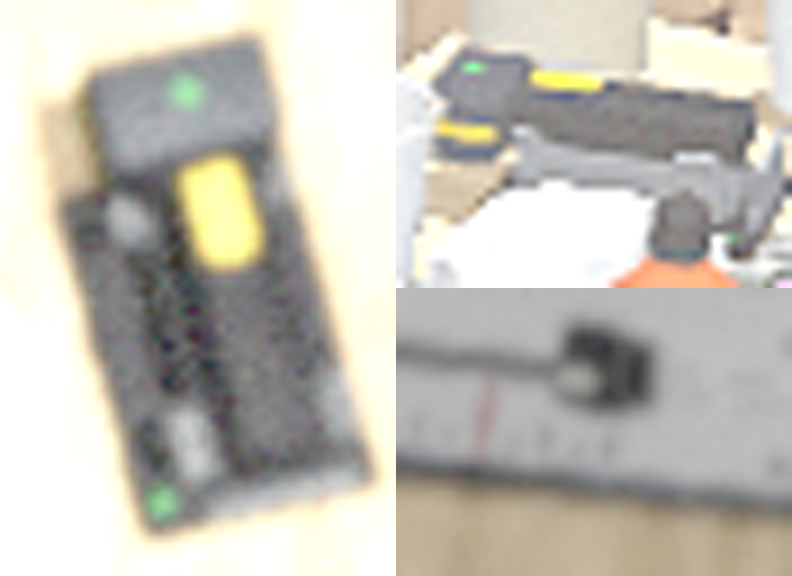

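The head's far edge midpoint is at top px (379.1,177.5) and the handle's near end is at (390.4,223.2), with the yellow patch on the centreline. The red half mark is at top px (128,219.5–224) and the handle's dark block is at about (141.5,218).

Run:
```python
from h import *
import pickle
np.set_printoptions(precision=1,suppress=True)
d=pickle.load(open("c0.pkl","rb"));T,S=d["top"],d["side"]
a=np.deg2rad(11.1);u=np.array([np.cos(a),np.sin(a)])
f=plane(T,(379.1,177.5),55)[:2];n=plane(T,(390.4,223.2),50)[:2]
print("far",f,"near",n,"len",np.linalg.norm(f-n),"ang",np.degrees(np.arctan2(*(f-n)[::-1])),"origin",f-78*u,n+68*u)
yl=np.array([536.3,-285.7]);print("perp of yellow rel far",np.cross(u,yl-f), "yellow x from far",(yl-f)@u)
l=plane(T,(380.5,181.5),55)[:2];print("led",l,(l-f)@u,np.cross(u,l-f))
for c in[(67,212),(148,535),(375,480)]:print("foot corner",plane(T,(360+c[0]/9-.5,172+c[1]/9-.5),10)[:2])
C=np.array([535.6,441.8]);b=np.deg2rad(-7.43);U=np.array([[np.cos(b),-np.sin(b)],[np.sin(b),np.cos(b)]])
for nm,p,z in(("mark",(128,219.5),126),("mark2",(127.5,224),126),("handletopfar",(118+605/9,210+35/9),164),("handle c",(141.5,218.3),150),("label",(147.3,195.1),128),("plate",(147.46,195.24),127.5)):
    X=plane(T,p,z)[:2];print(nm,X,"unit",U.T@(X-C))
R=(T["color"][:,:,0].astype(int)-T["color"][:,:,1])[216:230,120:136];q=np.argwhere(R>25);print("red",q.mean(0)+[216,120] if len(q) else None,len(q))
X,g=tri(T,(128,219.5),S,(125+302/4,235+(455-296)/4));print("mark tri",X,g,U.T@(X[:2]-C))
print("half pt for y=",[ (C+U@[-60,y]) for y in(0,)])
print("cam",-T["R"].T@T["t"])
```

```text
far [ 590.6 -273.8] near [ 452.6 -300.7] len 140.60350494852787 ang 11.031222959722413 origin [ 514.1 -288.8] [ 519.3 -287.6]
perp of yellow rel far -1.2230392054496608 yellow x from far -55.59757530421612
led [ 578.3 -277.3] -12.782149036704007 -1.0706320768536641
foot corner [ 546.5 -243.7]
foot corner [ 434.6 -265.4]
foot corner [ 451.6 -342.9]
mark [471.1 449.8] unit [-65.   -0.5]
mark2 [458.4 450.8] unit [-77.7  -1.1]
handletopfar [477.4 281.5] unit [ -37.  -166.5]
handle c [470.1 404.2] unit [-60.1 -45.8]
label [538.9 397. ] unit [  9.1 -44. ]
plate [538.6 396.7] unit [  8.8 -44.3]
red None 0
mark tri [468.  448.6 122.2] 8.393053891484549 [-67.9  -2. ]
half pt for y= [array([476.1, 449.6])]
cam [ 301.8   11.7 1311.4]<stdin>:8: DeprecationWarning: Arrays of 2-dimensional vectors are deprecated. Use arrays of 3-dimensional vectors instead. (deprecated in NumPy 2.0)
<stdin>:9: DeprecationWarning: Arrays of 2-dimensional vectors are deprecated. Use arrays of 3-dimensional vectors instead. (deprecated in NumPy 2.0)
```

```bash
cat >> h.py <<'E'
def q(deg): a=np.deg2rad(deg)/2; return [np.cos(a),np.sin(a),0,0]   # tool down, yaw deg
QS=q(191.1); U1=np.array([np.cos(np.deg2rad(11.1)),np.sin(np.deg2rad(11.1))])
SC=np.array([517.,-288.8]); G=SC-3*U1      # scanner origin, grip point
b=np.deg2rad(-7.43); UX=np.array([np.cos(b),np.sin(b)]); UY=np.array([-np.sin(b),np.cos(b)]); QU=q(172.57)
def st(o): print("t %.1f"%o["t"],o["eef_pos"].round(1),"F",o["ft_force"].round(1),"w %.1f gf %.1f"%(o["gripper_width"],o["grasp_force"]),o["joint_positions"].round(2))
E
python3 - <<'E'
from plant import *
from h import *
import pickle
command_gripper(62,40)
goto([*G,200],QS);st(observe())
move_linear([*G,60],QS,vel=120);st(observe())
c={"top":camera("top"),"side":camera("side")};pickle.dump(c,open("c1.pkl","wb"))
a=cv2.resize(c["top"]["color"][160:245,335:435,::-1],(400,340));s=cv2.resize(c["side"]["color"][150:235,270:370,::-1],(400,340))
cv2.imwrite("pics/pre.png",np.hstack([a,s]))
E
```

```text
t 2.4 [ 513.8 -289.8  200.1] F [ 0.7 -0.1 -0.2] w 62.2 gf 0.0 [-0.64  0.42 -0.13  1.02 -0.   -0.83]
t 3.7 [ 514.6 -289.8   60.8] F [ 0.9  1.1 -0.4] w 62.1 gf 0.0 [-0.64  0.56 -0.3   0.71 -0.   -0.83]
```

View pics/pre.png

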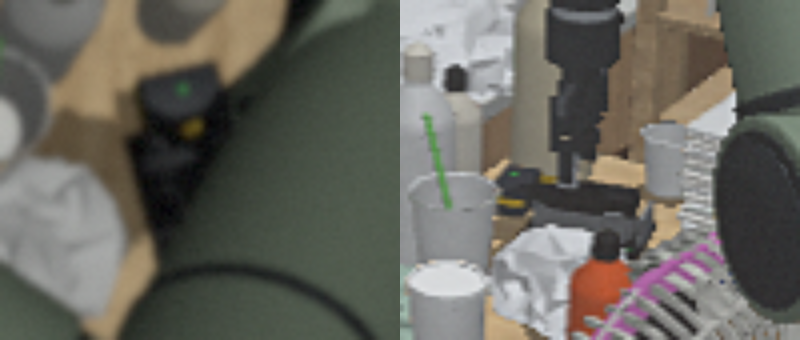

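The side view shows the fingers over the handle at about (568,175), just behind the yellow patch, which is where I want them. Next I'll lower, grip and lift.

Run:
```python
from plant import *
from h import *
import pickle
move_linear([*G,24],QS,vel=80);st(observe())
command_gripper(20,40);o=observe();st(o);pickle.dump(o["eef_pos"],open("g.pkl","wb"))
move_linear([*G,60],QS,vel=80);st(observe())
move_linear([*G,330],QS,vel=250);sleep(.2);st(observe())
c={"top":camera("top"),"side":camera("side")};pickle.dump(c,open("c2.pkl","wb"))
a=cv2.resize(c["top"]["color"][110:245,330:450,::-1],(400,450));s=cv2.resize(c["side"]["color"][60:230,250:400,::-1],(397,450))
cv2.imwrite("pics/lift.png",np.hstack([a,s]))
```

```text
t 4.4 [ 513.9 -289.3   23.7] F [ 0.1  0.2 -0.1] w 62.0 gf 0.0 [-0.64  0.61 -0.33  0.63  0.   -0.83]
t 4.8 [ 514.6 -289.7   24.7] F [-0.3  0.3  3.9] w 33.7 gf 41.1 [-0.64  0.61 -0.33  0.63  0.   -0.83]
t 5.4 [ 514.  -289.4   60.1] F [ 0.5  0.6 -1.5] w 33.6 gf 40.6 [-0.64  0.56 -0.3   0.71 -0.   -0.83]
t 6.8 [ 513.6 -289.1  328.7] F [-0.1  0.3 -2.6] w 33.7 gf 40.6 [-0.64  0.36  0.11  1.32  0.   -0.83]
```

View pics/lift.png

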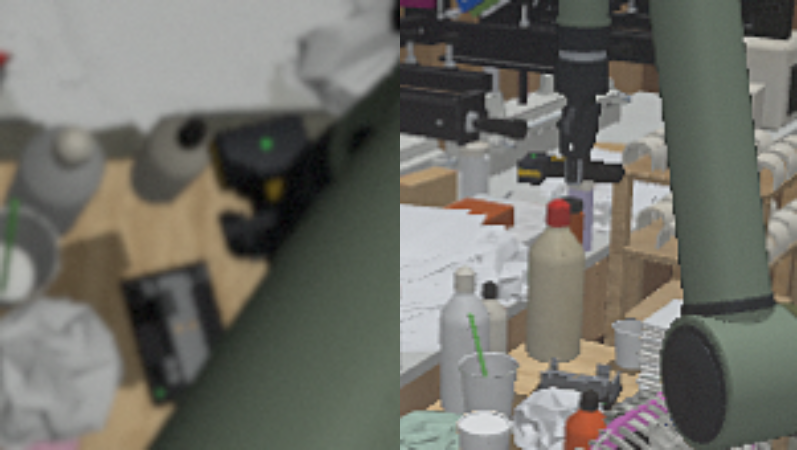

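The scanner is held level (side view (570,165)) and the dock is empty below it. Next is the carry to the unit and the scan hold.

```bash
cat >> h.py <<'E'
LB=np.array([539.7,398.2]); P=LB-61*UX
E
python3 - <<'E'
from plant import *
from h import *
import pickle
goto([*P,320],QU);st(observe())
move_linear([*P,200],QU,vel=120);sleep(.3);st(observe())
c={"top":camera("top"),"side":camera("side")};pickle.dump(c,open("c3.pkl","wb"))
sleep(1.3);st(observe())
a=cv2.resize(c["top"]["color"][130:250,60:190,::-1],(400,369));s=cv2.resize(c["side"]["color"][180:300,120:250,::-1],(400,369))
cv2.imwrite("pics/scan.png",np.hstack([a,s]))
E
```

```text
t 9.4 [479.8 405.3 320. ] F [-0.1  0.  -2.1] w 33.3 gf 40.6 [ 0.58  0.44  0.21  1.33 -0.    0.72]
t 10.9 [479.4 406.2 200.5] F [ 0.3 -0.1 -1.3] w 33.5 gf 40.6 [ 0.59  0.49 -0.02  1.06 -0.    0.72]
t 12.3 [479.2 406.1 200. ] F [-0.1 -0.2 -2.5] w 33.5 gf 40.6 [ 0.59  0.49 -0.02  1.06  0.    0.72]
```

View pics/scan.png

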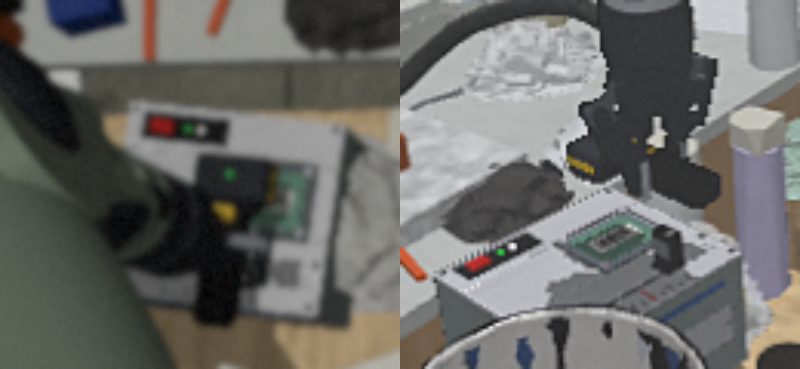

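The scanner is over the plate, with the LED at top crop (230,174), i.e. px about (134.7,186.6). I'll check the window against the label numerically using that LED.

Run:
```python
from h import *
import pickle
c=pickle.load(open("c3.pkl","rb"));T,S=c["top"],c["side"]
g=((45,90,60),(80,255,255))
m,a,A=blob(T,*g,(134.7,186.6),5)
X=plane(T,a,231);print(a,A,X,"LED from label (plane cast)",UX@(X[:2]-[538.9,397.0]),UY@(X[:2]-[538.9,397.0]))
```

```text
[134.16666667 186.        ] 12 [542.89551916 397.6512982  231.        ] LED from label (plane cast) 3.877748636258264 1.16250946145907
```

The window is within about 1 mm of the label's middle, and it was held for over 1.3 s at 70 mm. Now I'll return the scanner to its dock.

Run:
```python
from plant import *
from h import *
import pickle
move_linear([*P,320],QU,vel=200)
goto([*G,330],QS);st(observe())
move_linear([*G,75],QS,vel=180);sleep(.3);st(observe())
move_linear([*G,36],QS,vel=50);st(observe())
move_linear([*G,24.5],QS,vel=25);sleep(.2);st(observe())
command_gripper(58);sleep(.2);st(observe())
move_linear([*G,110],QS,vel=100);move_linear([*G,330],QS,vel=250);st(observe())
goto([*P,320],QU);st(observe())
c={"top":camera("top"),"side":camera("side")};pickle.dump(c,open("c4.pkl","wb"))
a=cv2.resize(c["top"]["color"][160:235,340:438,::-1],(400,306));s=cv2.resize(c["side"]["color"][180:255,262:360,::-1],(400,306))
cv2.imwrite("pics/docked.png",np.hstack([a,s]))
```

```text
t 15.5 [ 514.4 -288.6  330. ] F [ 0.3 -0.5 -2.4] w 33.7 gf 40.5 [-0.64  0.36  0.11  1.32  0.   -0.83]
t 17.4 [ 514.3 -289.5   75.5] F [ 0.6 -0.4 -1.5] w 33.5 gf 40.5 [-0.64  0.54 -0.29  0.74  0.   -0.83]
t 18.3 [ 514.3 -289.5   36.2] F [-0.4  0.  -0.6] w 33.6 gf 40.5 [-0.64  0.59 -0.32  0.66  0.   -0.83]
t 19.1 [ 513.9 -289.3   24.7] F [-1.9  1.9  5.6] w 33.7 gf 41.3 [-0.64  0.61 -0.33  0.64 -0.   -0.83]
t 19.6 [ 514.1 -289.4   24.4] F [ 0.2 -0.3  0.2] w 58.2 gf 0.0 [-0.64  0.61 -0.33  0.64  0.   -0.83]
t 21.7 [ 513.5 -289.   328.4] F [0.5 0.6 0.5] w 58.1 gf 0.0 [-0.64  0.36  0.11  1.32 -0.   -0.83]
t 24.2 [479.8 405.3 320. ] F [ 0.2 -0.6  0.1] w 58.0 gf 0.0 [ 0.58  0.44  0.21  1.33 -0.    0.72]
```

View pics/docked.png

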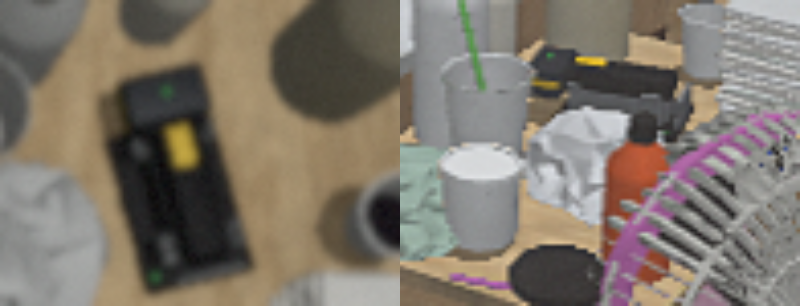

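The scanner is back in its dock in the same pose as before (LED and yellow patch match the first picture). Now I'll go to the shutter handle and probe its +y face against the stop to locate it exactly.

```bash
cat >> h.py <<'E'
CU=np.array([535.6,441.8])
def W(y,x=-61.): return CU+x*UX+y*UY
def uy(o): return UY@(o["eef_pos"][:2]-CU)
E
python3 - <<'E'
from plant import *
from h import *
command_gripper(50,40)
y=-43.
move_linear([*W(y),215],QU,vel=200);st(observe())
move_linear([*W(y),133],QU,vel=80);sleep(.2);o=observe();st(o);f0=o["ft_force"][:2]@UY
for k in range(24):
    y-=1; move_linear([*W(y),133],QU,vel=15); sleep(.1);o=observe();f=o["ft_force"][:2]@UY-f0
    if k%4==0: print(round(y,1),round(uy(o),2),round(f,1))
    if f>4: break
print("contact",y,uy(o),f,o["gripper_width"],"handle centre",uy(o)+o["gripper_width"]/2-8);st(o)
E
```

```text
t 25.2 [470.1 407.4 215.9] F [-0.   0.4  0.7] w 49.9 gf 0.0 [ 0.6   0.47 -0.02  1.08 -0.    0.73]
t 26.6 [469.8 407.2 133.5] F [-0.8  0.7 -0.2] w 50.0 gf 0.0 [ 0.6   0.53 -0.13  0.91 -0.    0.73]
-44.0 -44.05 -0.6
-48.0 -48.03 -0.1
-52.0 -52.0 -0.2
-56.0 -56.01 -0.4
contact -58.0 -56.663138898750276 5.009338260976302 50.305248584553944 handle centre -39.51051460647331
t 31.8 [467.8 393.5 133. ] F [ 0.4  5.6 -3. ] w 50.3 gf 2.9 [ 0.58  0.51 -0.17  0.89  0.    0.71]
```

The handle's closed centre is at unit y ≈ −40.0. The mark read −0.8, so the two agree within 1 mm, and half is y ≈ 0. Now I'll grip and slide it, watching the measured position.

Run:
```python
from plant import *
from h import *
import pickle
move_linear([*W(-40),133],QU,vel=40);sleep(.1)
command_gripper(8,70);sleep(.2);o=observe();st(o);print("grip uy",uy(o))
y=-40.
for t in(-30,-15,-6,-3):
    move_linear([*W(t),133],QU,vel=30);sleep(.15);o=observe();print(t,round(uy(o),2),(o["ft_force"][:2]@UY).round(1),o["gripper_width"].round(1))
y=-3.
for k in range(6):
    e=-0.2-np.mean([uy(observe()) for _ in range(3)])
    if abs(e)<.4: break
    y+=e*.9; move_linear([*W(y),133],QU,vel=10);sleep(.3)
o=observe();print("final cmd",y,uy(o));st(o)
c={"top":camera("top"),"side":camera("side")};pickle.dump(c,open("c5.pkl","wb"))
a=cv2.resize(c["top"]["color"][150:240,80:190,::-1],(390,320));s=cv2.resize(c["side"]["color"][230:300,160:246,::-1],(393,320),interpolation=cv2.INTER_CUBIC)
cv2.imwrite("pics/half.png",np.hstack([a,s]))
```

```text
t 33.1 [470.  410.4 133.3] F [-1.3  1.4  1.8] w 14.6 gf 68.9 [ 0.6   0.54 -0.13  0.91  0.    0.73]
grip uy -39.65199489119736Traceback (most recent call last):
  File "<stdin>", line 8, in <module>
AttributeError: 'float' object has no attribute 'round'
```

Run:
```python
from plant import *
from h import *
import pickle
for t in(-15,-6,-3):
    move_linear([*W(t),133],QU,vel=30);sleep(.15);o=observe();print(t,round(uy(o),2),round(float(o["ft_force"][:2]@UY),1),round(float(o["gripper_width"]),1))
y=-3.
for k in range(6):
    e=-0.2-np.mean([uy(observe()) for _ in range(3)])
    if abs(e)<.4: break
    y+=e*.9; move_linear([*W(y),133],QU,vel=10);sleep(.3)
o=observe();print("final cmd",y,uy(o));st(o)
c={"top":camera("top"),"side":camera("side")};pickle.dump(c,open("c5.pkl","wb"))
a=cv2.resize(c["top"]["color"][150:240,80:190,::-1],(390,320));s=cv2.resize(c["side"]["color"][230:300,160:246,::-1],(393,320),interpolation=cv2.INTER_CUBIC)
cv2.imwrite("pics/half.png",np.hstack([a,s]))
```

```text
-15 -17.25 -5.7 15.0
-6 -8.64 -7.3 14.7
-3 -5.76 -8.9 15.4
final cmd 2.829662776473368 -0.3758405905890818
t 37.0 [475.2 449.3 133.2] F [-1.6 -9.1  8.1] w 15.0 gf 69.8 [ 0.65  0.59 -0.03  0.96 -0.    0.78]
```

View pics/half.png

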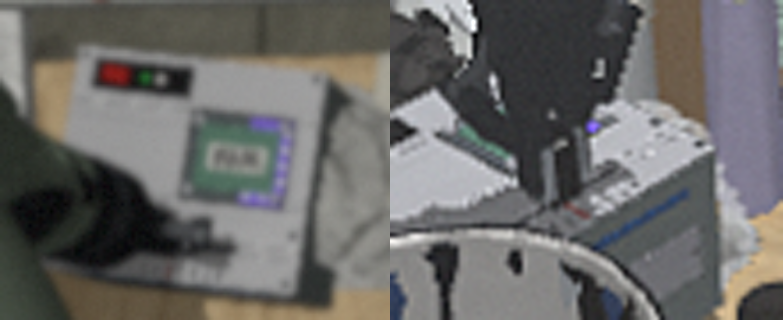

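The purple exposure light is on. The red mark (side crop (572,210)) sits right under the handle (565,175), and the spring force of 9.1 N matches half travel. The hold is steady, so I'm handing in.

Run:
```python
from plant import *
from h import *
sleep(.5);o=observe();st(o);print(uy(o));print(finish_job())
```

```text
t 37.6 [475.2 449.3 133.2] F [-1.2 -8.8  8. ] w 15.0 gf 69.8 [ 0.65  0.59 -0.03  0.96 -0.    0.78]
-0.41351149065353887
the job is handed in; nothing more can be done
None
```

Job handed in at 37.6 s: I held the scanner level about 70 mm above the label for over a second, returned it to its dock, and the arm is holding the shutter within about 1 mm of the half mark; no verdict came back.

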